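# Set out the kiln test load

### The job

Set out the test load for the kiln: stand each glazed pot (blue vase, green cup, yellow lidded pot) upright and centred on the clay cookie whose rim has its own colour, and slide the flat tile straight in under the low half shelf from its red-edged front, so that all of its red glazed end is beneath the shelf and its bare end sticks out at the front. The little unfired clay bear is fragile: leave it where it stands.

Things in the scene. Friction and masses are not known exactly. Their poses are not given: they have to be found in the camera images.
- vase_mid (a point): Centre of the loose blue vase, 40 mm above its foot. 80 mm tall; round belly 54 mm across (cylindrical from 22 to 50 mm above the foot), foot 46 mm, neck 28 mm at 66 mm up. About 0.16 kg. Unglazed buff foot, stands upright.
- cup_mid (a point): Centre of the loose green open cup, 34 mm above its foot. 68 mm tall, 52 mm across at the foot and 54 mm at the rim, wall 4 mm. About 0.15 kg. Unglazed buff foot, stands upright.
- pot_mid (a point): Centre of the loose yellow lidded pot, 24 mm above its foot. Straight side 58 mm across up to 48 mm, lid edge 61 mm, with a small knob on the lid (14 mm across, top at 58 mm). Lid and pot are one piece. About 0.17 kg. Unglazed buff foot, stands upright.
- tile_grip (a point): Point on the bare buff end of the loose flat clay tile, for gripping across its width. The tile is 140 long x 45 wide x 12 mm thick, about 0.15 kg, lies flat. This point is half-way up (6 mm above the underside), 40 mm from the bare end and 30 mm from the tile's middle. x axis points along the tile towards its red glazed end, z up.
- tile_glaze (a point): Centre of the red glazed end of the tile (60 mm long, the rest is bare), half-way up: 70 mm along +x from tile_grip, 30 mm from the tile's red end. Same axes as tile_grip.
- blue_cookie: Fixed round flat clay firing cookie, 84 mm across, 8 mm thick, with a blue rim and a pale buff centre 66 mm across: the place for the blue ware. Origin at the centre of its underside, on the table (z up).
- green_cookie: Fixed round flat clay firing cookie, 84 mm across, 8 mm thick, with a green rim and a pale buff centre 66 mm across: the place for the green ware. Origin at the centre of its underside, on the table (z up).
- yellow_cookie: Fixed round flat clay firing cookie, 84 mm across, 8 mm thick, with a yellow rim and a pale buff centre 66 mm across: the place for the yellow ware. Origin at the centre of its underside, on the table (z up).
- bay (a point): Middle of the space under the fixed low half shelf, 6 mm above the table. The shelf is a cream plate 85 mm deep (x) x 120 mm wide (y) x 12 mm thick, its underside 24 mm and its top 36 mm above the table, on four round props (16 mm thick, at x +-33, y +-52 mm), so 88 mm is free between the left and right props. x axis points from the open red-edged front (42.5 mm at -x of this point, facing the robot) to the back, z up. The place for the tile: there is no stop at the back.
- bear_mid (a point): Little unfired grey clay bear, loose, about 70 long x 30 wide x 60 mm tall, 28 mm above its feet. Fragile: not to be moved.
Mind the look-alikes: they are no part of the job. What is meant by the part that bears vase_mid is not pink, and is the larger of those in its own colour.

How it is judged:
By the outcome, as a careful person would: the job done as asked, in the order asked, and still so for the second after the job is handed in, with the robot touching nothing.
It also fails if it takes over 112 s, if anything falls off the work surface, if the arm or the gripper's body presses on something with over 40 N, if the wrist force passes 120 N, or if a joint passes its speed limit or range.

### The arm

A 7-joint arm with a two-finger parallel gripper is mounted at the origin on the work surface. World frame = base frame: x ahead of the robot, y to its left, z up, the work surface at z = 0. Lengths are in m, angles in rad, forces in N, time in s.
With the tool pointing down it reaches from about 0.4 to 0.875 m from the base axis. Payload 19.3 kg.
Tool frame: the origin (TCP) lies midway between the tips of the shut fingers; the grasp point (between the pads) lies 19 mm behind it; z points along the fingers, y is the line along which they close (so a half turn about z gives the same grasp; the last joint's range is limited). The gripper opens to 85 mm and grips with 20 to 120 N. Pads are 22 mm wide; open, the fingers measure 114 mm over their backs; the gripper's body (76 mm by 85 mm) begins 54 mm behind the grasp point. The pads swing forward as they close: fully open they stand 13 mm farther back than shut.
Start: joints at [-1.341, 0.521, -0.036, 1.599, 0.021, 1.021, -0.113], TCP at [0.185, 0.597, 0.231] pointing down, gripper open.
Joint ranges: [-2.91, 2.91], [-0.3, 2.13], [-1.5, 1.42], [0.17, 2.43], [-1.26, 4.41], [0.16, 1.93], [-2.52, 2.52]. Speed limits (rad/s): [1.89, 1.89, 2.39, 2.39, 3.01, 3.01, 3.01].

### API

Orientations are given as [roll, pitch, yaw] about the fixed x, y, z axes, in that order (R = Rz(yaw) Ry(pitch) Rx(roll)).
In Python, from workcell import * gives the robot as it stands. The module is installed in compiled form; this text tells all that it offers.
- The arm moves only by the tool play_rows, never from a script. Its argument "deltas" is a list of rows, each a list of 7 numbers: the shift along the tool's x, y, z in units of 500 mm (1.0 is 500 mm), then the turn, a rotation vector about the tool's x, y, z in units of 120 degrees (1.0 is 120 degrees), then the closure, from 0 (fully open) to 1 (shut). A call has 1 to 10 rows; each row is the pose to reach, as a shift and turn from the pose commanded when the call began, along the tool's axes at that moment; what a row does not reach only later rows make up. A row lasts 1/10 s, in which the tool goes at most 50 mm and 8.59 degrees, less where a joint would pass 70% of its speed; a pose out of reach is approached as far as the arm can. A call with a number of a shift or a turn outside -1 to 1 is refused whole. A call with a gripper value outside its range is refused whole. The fingers move at their own pace and stop on an object; "newtons" is the grip in N (left out, the last holds). Time passes only in rows, so rows that repeat a pose let the fingers close. It gives the time, the measured TCP pose, the force, the opening and the grip force at its end, in the units of the state.
- observe(): the state, without advancing time (a new reading comes with each control period).
- grab_frame(name): name is "scene" or "top"; returns the picture (400x640x3 uint8, red, green, blue); there is no depth.
- get_calibration(name): a dict with "fovy" (degrees; the focal length in pixels is half the picture's height over the tangent of half this angle, whatever the lens; pixels are square), "cx", "cy" (the principal point, pixels), "k1" (the pictures are not rectified: a ray, as slopes to the right and down, at radius r is drawn at 1 + k1 r^2 times it, then the intrinsics apply), "xyz" and "rotation" of the camera in the world. Camera axes: x right, y down, z forward; pixel columns grow to the right and rows downward; lengths in m; the calibration is good to about 2 mm. A picture is of the moment at which its call begins. get_calibration takes no time and is no camera call.
- job_done(): hands the job in; it is judged then, once.
The state is a dict: "clock": time; "qpos": joint angles; "qd": joint speeds; "joint_efforts": joint torques, N m; "position": TCP position; "tool_rot": TCP orientation; "force": force on the tool from outside, world axes, zero at the start; "moment": the same for the moment, N m; "grip_width": finger opening in m; "finger_force": force on a finger pad.
Only numpy, scipy, OpenCV 4.12 (cv2) and the standard library are available. Lean on these libraries where they do the work, as an engineer would, in place of code of your own. Each camera call takes 0.05 s, during which the arm holds its last target. There are 200 camera calls.

## Working session

There is one attempt and no reset: what is moved stays moved. The work goes in short steps, Python scripts to look and compute and a tool call to move; the robot and the scene stay as the last step left them, time stands still between calls to the robot, and variables do not carry over. Pictures are saved under pics/ and viewed, at most 14 in all, crops included, and the job is handed in when it is done.

Besides the shell and the picture viewer there is one more tool, called by a JSON object that holds its "name" and its "arguments", one argument or row to a line. play_rows: Moves the arm, as the interface text tells. Its arguments: {"type":"object","properties":{"deltas":{"type":"array"},"newtons":{"type":"number"}},"required":["deltas"]}

```bash
mkdir -p pics
python3 - <<'E'
from workcell import *
import cv2
for n in("scene","top"):
    cv2.imwrite(f"pics/{n}0.png",grab_frame(n)[:,:,::-1]); print(n,get_calibration(n))
s=observe();print(s)
E
```

```text
scene {'fovy': 42.373896180602785, 'cx': 318.05324820729487, 'cy': 198.24507619232728, 'k1': -0.052231422078140056, 'xyz': array([0.94900102, 0.72491851, 0.90374741]), 'rotation': array([-2.34691129e+00, -9.68451272e-05,  2.62952746e+00])}
top {'fovy': 45.65268821698987, 'cx': 327.40934869116336, 'cy': 204.06307628359664, 'k1': -0.08747768507790063, 'xyz': array([ 0.45845134, -0.00463698,  1.25505419]), 'rotation': array([-3.08917131, -0.00341611, -1.55468359])}
{'clock': 0.1, 'qpos': array([-1.34121408,  0.52191828, -0.03633325,  1.59990713,  0.02119167,
        1.02111704, -0.11280998]), 'qd': array([-5.73478231e-04, -2.95938427e-03, -8.97583614e-04, -1.33253780e-03,
       -3.01741572e-04, -1.18612884e-03, -4.00704300e-05]), 'joint_efforts': array([ 3.75269941e-03, -9.28483057e+01,  1.98429376e+00, -3.70524788e+01,
        1.81687390e-02,  5.41107816e-03, -2.25132169e-05]), 'position': array([0.18451201, 0.59684715, 0.23082145]), 'tool_rot': array([-3.14062914e+00,  5.70194580e-05,  2.84178938e+00]), 'force': array([-4.96473819e-01, -4.26427740e-04, -3.80007759e-01]), 'moment': array([ 0.02078167, -0.02773861,  0.00702682]), 'finger_force': 0.0, 'grip_width': 0.0855385546414803}
```

View pics/scene0.png

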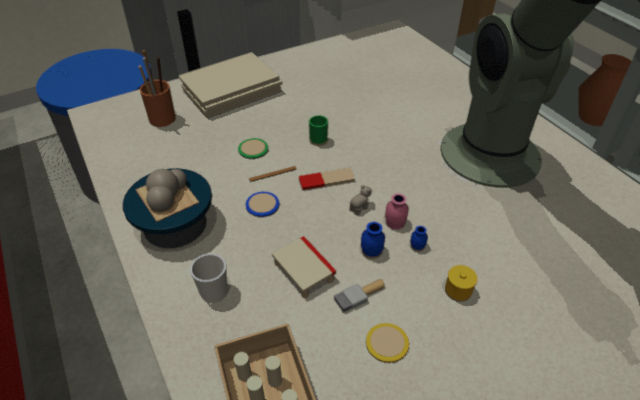

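View pics/top0.png

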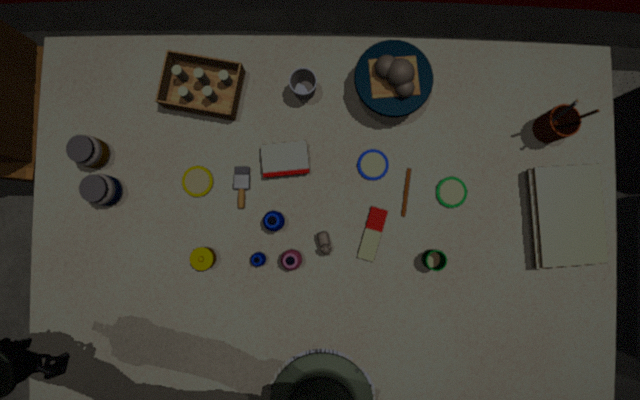

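The scene view shows the vase at (373,240), small blue decoy (419,238), pink decoy (397,212), cup (318,130), pot (461,283), tile (327,179), shelf (303,265), bear (360,199). In the top view these are at vase (273,221), cup (433,260), pot (202,259), tile (372,234), shelf (285,158), cookies blue (373,165), green (451,192) and yellow (197,181).

```bash
cat > h.py <<'E'
import numpy as np, cv2
from workcell import *
from scipy.spatial.transform import Rotation as Ro
from scipy.optimize import minimize
def cam(n):
    c=get_calibration(n); return c,Ro.from_euler('xyz',c['rotation']).as_matrix(),200/np.tan(np.radians(c['fovy']/2))
C={n:cam(n) for n in("scene","top")}
def proj(n,P):
    c,R,f=C[n]; q=(np.asarray(P,float)-c['xyz'])@R; s=q[:,:2]/q[:,2:]
    s=s*(1+c['k1']*(s**2).sum(1,keepdims=True)); return s*f+[c['cx'],c['cy']]
def unproj(n,uv,z):
    c,R,f=C[n]; d=(np.atleast_2d(uv)-[c['cx'],c['cy']])/f; s=d.copy()
    for _ in range(20): s=d/(1+c['k1']*(s**2).sum(1,keepdims=True))
    r=np.c_[s,np.ones(len(s))]@R.T; return c['xyz']+r*((z-c['xyz'][2])/r[:,2:])
def circ(x,y,z,r): a=np.linspace(0,2*np.pi,40); return np.c_[x+r*np.cos(a),y+r*np.sin(a),0*a+z]
def blob(n,im,lo,hi,near,maxd=25):
    h=cv2.cvtColor(im,cv2.COLOR_RGB2HSV); m=cv2.inRange(h,lo,hi)
    k,l,st,ce=cv2.connectedComponentsWithStats(m)
    ok=[i for i in range(1,k) if np.hypot(*(ce[i]-near))<maxd and st[i,4]>15]
    if not ok:return None
    i=max(ok,key=lambda i:st[i,4]); return l==i
def uvhull(n,Ps): return cv2.convexHull(proj(n,np.vstack(Ps)).astype(np.float32))
def drawn(h):
    m=np.zeros((400,640),np.uint8); cv2.fillPoly(m,[np.round(h*16).astype(np.int32)],255,shift=4,lineType=cv2.LINE_AA); return m/255.
PROF={'vase':[(0,.023),(.022,.027),(.05,.027),(.066,.014),(.08,.016)],'cup':[(0,.026),(.068,.027)],'pot':[(0,.029),(.048,.0305),(.058,.007)]}
E
python3 - <<'E'
from h import *
im={n:cv2.imread(f"pics/{n}0.png")[:,:,::-1].copy() for n in C}
HS={'blue':((108,120,40),(128,255,255)),'green':((55,110,20),(85,255,255)),'yellow':((20,150,60),(32,255,255)),'red':((0,180,90),(8,255,255)),}
print('near')
def hull(m): 
    p=cv2.findContours(m.astype(np.uint8),0,1)[0]; return cv2.convexHull(np.vstack(p))
# cookies: min over hull ellipse
for nm,pos in {'blue':{'top':(373,165),'scene':(263,204)},'green':{'top':(451,192),'scene':(253,148)},'yellow':{'top':(197,181),'scene':(387,342)}}.items():
    for n in C:
        m=blob(n,im[n],*HS[nm],pos[n])
        if m is None: print(nm,n,'none');continue
        hf=drawn(hull(m))
        w0=unproj(n,pos[n],.008)[0,:2]
        r=minimize(lambda p:abs(hf-drawn(uvhull(n,[circ(p[0],p[1],.008,.042),circ(p[0],p[1],0,.042)]))).sum(),w0,method='Nelder-Mead',options=dict(initial_simplex=[w0,w0+[.006,0],w0+[0,.006]]))
        print(nm,n,r.x.round(4),r.fun.round(),hf.sum().round())
for nm,(col,pos) in {'vase':('blue',{'top':(273,221),'scene':(373,240)}),'cup':('green',{'top':(433,260),'scene':(318,130)}),'pot':('yellow',{'top':(202,259),'scene':(461,283)})}.items():
    for n in C:
        m=blob(n,im[n],*HS[col],pos[n])
        if m is None: print(nm,n,'none');continue
        hf=drawn(hull(m))
        w0=unproj(n,pos[n],.034)[0,:2]
        r=minimize(lambda p:abs(hf-drawn(uvhull(n,[circ(p[0],p[1],z,q) for z,q in PROF[nm]]))).sum(),w0,method='Nelder-Mead',options=dict(initial_simplex=[w0,w0+[.006,0],w0+[0,.006]]))
        print(nm,n,r.x.round(4),r.fun.round(),hf.sum().round())
for n,p in {'top':(376,219),'scene':(312,181)}.items():
    m=blob(n,im[n],*HS['red'],p); print('red',n,m.sum(), unproj(n,cv2.boxPoints(cv2.minAreaRect(hull(m))),.012).round(4).tolist())
c=cv2.resize(im['top'][125:285,170:480],None,fx=2.5,fy=2.5,interpolation=cv2.INTER_CUBIC)
cv2.imwrite('pics/top_crop.png',cv2.convertScaleAbs(c[:,:,::-1],alpha=1.3))
c=cv2.resize(im['scene'][160:300,240:440],None,fx=4,fy=4,interpolation=cv2.INTER_CUBIC)
cv2.imwrite('pics/sc_crop.png',cv2.convertScaleAbs(c[:,:,::-1],alpha=1.3))
E
```

```text
near
blue scene [ 0.6287 -0.1279] 109.0 666.0
blue top [ 0.6311 -0.1244] 62.0 787.0
green scene [ 0.5603 -0.3352] 126.0 446.0
green top [ 0.5629 -0.3359] 68.0 782.0
yellow scene [0.5774 0.3395] 141.0 1328.0
yellow top [0.5806 0.34  ] 68.0 785.0
vase scene [0.474  0.1262] 133.0 657.0
vase top [0.4803 0.1283] 91.0 321.0
cup scene [ 0.383  -0.2842] 138.0 464.0
cup top [ 0.3848 -0.283 ] 121.0 383.0
pot scene [0.3721 0.3089] 110.0 887.0
pot top [0.3764 0.3144] 109.0 465.0
red top 294 [[0.4661, -0.1087, 0.012], [0.5197, -0.1241, 0.012], [0.5084, -0.1642, 0.012], [0.4548, -0.1487, 0.012]]
red scene 251 [[0.5063, -0.1618, 0.012], [0.4493, -0.1462, 0.012], [0.4663, -0.1067, 0.012], [0.5219, -0.1222, 0.012]]
```

View pics/top_crop.png

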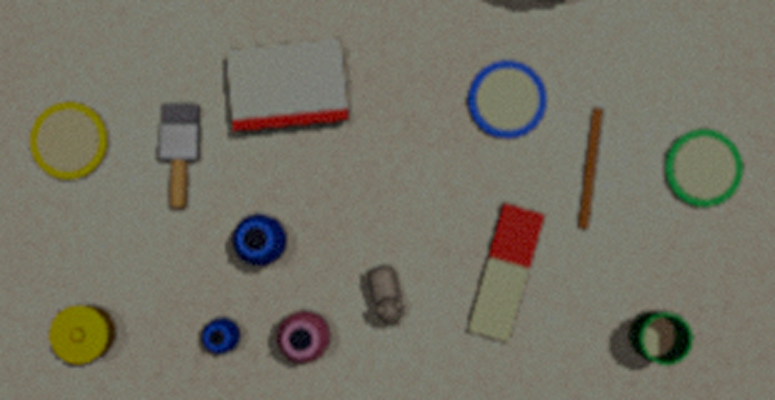

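View pics/sc_crop.png

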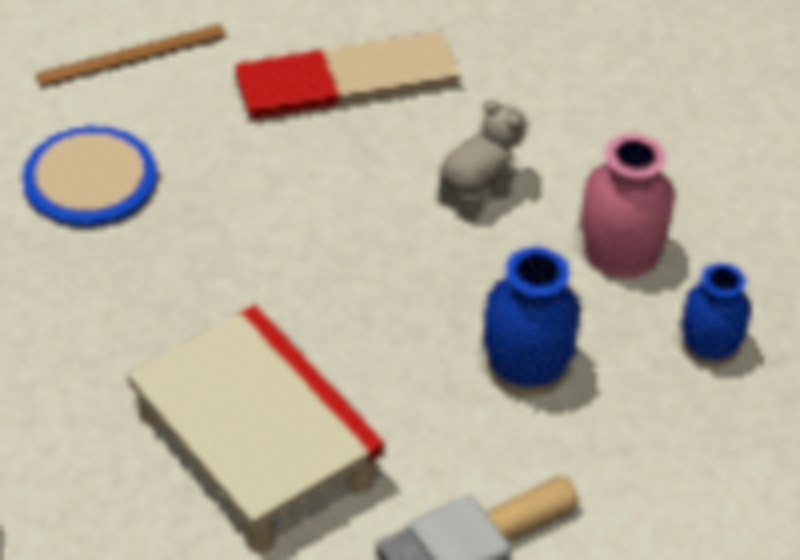

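The crops confirm the layout: the shelf's red front faces the robot, turned slightly; the tile lies at about −15° with its red end ahead; the bear is between tile and vase. Next I refine with a joint two-view fit.

```bash
cat > fit.py <<'E'
from h import *
HS={'blue':((105,100,18),(130,255,255)),'green':((50,90,12),(88,255,255)),'yellow':((18,130,40),(34,255,255))}
def hull(m):
    return cv2.convexHull(np.vstack(cv2.findContours(m.astype(np.uint8),0,1)[0]))
def fit(ims,nm,col,guess,zb=0.):
    """guess xy -> joint fit; zb = height of foot; residual per view"""
    prof=[(0.,.042),(.008,.042)] if nm=='cookie' else PROF[nm]
    if nm!='cookie': prof=[(prof[0][0]+.003,prof[0][1])]+prof[1:]
    H={}
    for n in ims:
        m=blob(n,ims[n],*HS[col],proj(n,[[*guess,zb+.034*(nm!='cookie')]])[0])
        if m is not None:H[n]=drawn(hull(m))
    out={}
    for key in [[n] for n in H]+[list(H)]:
        f=lambda p:sum(((h:=drawn(uvhull(n,[circ(p[0],p[1],zb+z,q) for z,q in prof])))-H[n]).__abs__().sum() for n in key)
        w=np.array(guess); r=minimize(f,w,method='Nelder-Mead',options=dict(initial_simplex=[w,w+[.006,0],w+[0,.006]]))
        out['+'.join(key)]=(r.x.round(4).tolist(),round(r.fun),[round(H[n].sum()) for n in key])
    return out
G=dict(vase=('blue',(.478,.127)),cup=('green',(.384,-.284)),pot=('yellow',(.374,.312)))
K=dict(blue=(.63,-.126),green=(.562,-.3355),yellow=(.579,.34))
E
python3 - <<'E'
from fit import *
ims={n:cv2.imread(f"pics/{n}0.png")[:,:,::-1].copy() for n in C}
for k,v in G.items(): print(k,fit(ims,k,*v))
for k,v in K.items(): print(k,fit(ims,'cookie',k,v))
# shelf from hand-read corners: far two at z .036, front two
sc=np.array([[301.5,237],[335.5,272],[272.5,254.3],[303.8,289.5]]); tp=np.array([[309.5,172],[262.5,177],[306.4,141.4],[261.2,145.8]])
def box(p,z):
    c,s=np.cos(p[2]),np.sin(p[2]); L=np.array([[-.0425,-.06],[-.0425,.06],[.0425,-.06],[.0425,.06]])
    return np.c_[L@np.array([[c,s],[-s,c]])+p[:2],np.full(4,z)]
from scipy.optimize import least_squares
for key in (['scene'],['top'],['scene','top']):
    r=least_squares(lambda p:np.concatenate([(proj(n,box(p,.036))-q).ravel() for n,q in(('scene',sc),('top',tp)) if n in key]),[.63,.12,0]); print('shelf',key,r.x.round(4),r.fun.round(1))
# tile corners: all light/red tile in crops
ts=np.array([[237,66],[252,112],[445,34],[458,78]])/4+[240,160]; tt=np.array([[502,204],[543,213],[469,333],[505,342]])/2.5+[170,125]
def tb(p):
    c,s=np.cos(p[2]),np.sin(p[2]); L=np.array([[.07,.0225],[.07,-.0225],[-.07,.0225],[-.07,-.0225]])
    return np.c_[L@np.array([[c,s],[-s,c]])+p[:2],np.full(4,.012)]
ts=ts[[1,0,3,2]]
for key in (['scene'],['top'],['scene','top']):
    r=least_squares(lambda p:np.concatenate([(proj(n,tb(p))-q).ravel() for n,q in(('scene',ts),('top',tt)) if n in key]),[.45,-.12,-.27]); print('tile',key,r.x.round(4),r.fun.round(1))
print('bear',unproj('top',[[323,243]],.04),unproj('scene',[[360,200]],.03))
E
```

```text
vase {'scene': ([0.4734, 0.1262], 96, [679]), 'top': ([0.4777, 0.1305], 63, [349]), 'scene+top': ([0.4757, 0.1284], 165, [679, 349])}
cup {'scene': ([0.3835, -0.2835], 100, [485]), 'top': ([0.3846, -0.2816], 60, [440]), 'scene+top': ([0.3846, -0.2839], 161, [485, 440])}
pot {'scene': ([0.3745, 0.3099], 64, [910]), 'top': ([0.3782, 0.3132], 52, [516]), 'scene+top': ([0.3764, 0.3117], 130, [910, 516])}
blue {'scene': ([0.6269, -0.1269], 98, [680]), 'top': ([0.6312, -0.1259], 46, [804]), 'scene+top': ([0.6304, -0.1251], 158, [680, 804])}
green {'scene': ([0.5616, -0.3361], 87, [485]), 'top': ([0.5628, -0.3357], 61, [789]), 'scene+top': ([0.5628, -0.3359], 153, [485, 789])}
yellow {'scene': ([0.578, 0.3392], 119, [1350]), 'top': ([0.5806, 0.3391], 62, [791]), 'scene+top': ([0.5802, 0.3402], 193, [1350, 791])}
shelf ['scene'] [0.6393 0.1091 0.1339] [ 1.3 -0.5  0.7 -1.2 -1.6 -0.  -0.4  1.4]
shelf ['top'] [0.6373 0.104  0.1096] [-0.   1.1  0.7  0.4  0.1 -0.8 -0.8 -0.8]
shelf ['scene', 'top'] [0.6383 0.1065 0.1228] [ 1.5 -1.4  0.4 -1.9 -1.5 -1.3 -0.9  0.3 -0.8  0.4 -0.   0.4 -1.1 -1.4
 -1.9 -0.9]
tile ['scene'] [ 0.4469 -0.1203 -0.2816] [-0.6  0.1 -0.5 -0.1  1.3  0.  -0.2 -0.2]
tile ['top'] [ 0.4469 -0.1255 -0.2531] [-0.2 -0.5 -0.   0.4 -1.  -0.4  1.2  0.5]
tile ['scene', 'top'] [ 0.4464 -0.1236 -0.2631] [-0.8 -0.4 -1.  -0.5  0.8 -1.1 -1.  -1.3 -0.6 -0.4 -0.5  0.8 -2.  -0.4
  0.2  0.7]
bear [[0.42262457 0.0018846  0.04      ]] [[0.42761993 0.00379355 0.03      ]]
```

```bash
cat > mv.py <<'E'
import sys
from h import *
def mv(*targets):
    """targets (x,y,z,yaw deg or None): prints deltas from the current pose"""
    s=observe(); R=Ro.from_euler('xyz',s['tool_rot'])
    print(s['position'].round(4),np.degrees(s['tool_rot']).round(2),'w',round(s['grip_width'],4),'f',s['force'].round(1),'q',s['qpos'].round(2),'t',s['clock'])
    for x,y,z,yaw in targets:
        yaw=np.degrees(s['tool_rot'][2]) if yaw is None else yaw
        d=R.inv().apply(np.array([x,y,z])-s['position'])/.5
        w=(R.inv()*Ro.from_euler('xyz',[180,0,yaw],degrees=True)).as_rotvec()/np.radians(120)
        print(np.r_[d,w].round(4).tolist())
if __name__=='__main__': mv(*[tuple(eval(a)) for a in sys.argv[1:]])
E
python3 mv.py "(.476,.1285,.16,None)" "(.476,.1285,.018,None)"
```

```text
[0.1845 0.5968 0.2308] [-179.94    0.    162.82] w 0.0855 f [-0.5 -0.  -0.4] q [-1.34  0.52 -0.04  1.6   0.02  1.02 -0.11] t 0.1
[-0.8336, -0.7226, 0.1424, -0.0005, 0.0, -0.0]
[-0.8336, -0.7223, 0.4264, -0.0005, 0.0, -0.0]
```

{"name": "play_rows", "arguments": {
  "deltas": [
    [-0.8336, -0.7226, 0.1424, 0, 0, 0, 0],
    [-0.8336, -0.7226, 0.1424, 0, 0, 0, 0],
    [-0.8336, -0.7226, 0.1424, 0, 0, 0, 0],
    [-0.8336, -0.7226, 0.1424, 0, 0, 0, 0],
    [-0.8336, -0.7226, 0.1424, 0, 0, 0, 0],
    [-0.8336, -0.7226, 0.1424, 0, 0, 0, 0],
    [-0.8336, -0.7226, 0.1424, 0, 0, 0, 0],
    [-0.8336, -0.7226, 0.1424, 0, 0, 0, 0],
    [-0.8336, -0.7226, 0.1424, 0, 0, 0, 0],
    [-0.8336, -0.7226, 0.1424, 0, 0, 0, 0]
  ],
  "newtons": 35
}}

```text
clock: 1.1
position: [0.4473, 0.1743, 0.1671]
tool_rot: [3.142, 0.0, 2.842]
force: [1.2, 0.4, -0.1]
grip_width: 0.0851
finger_force: 0.0
```

```bash
python3 mv.py "(.476,.1285,.16,None)" "(.476,.1285,.018,None)"
```

```text
[0.4473 0.1743 0.1671] [180.     0.   162.83] w 0.0851 f [ 1.2  0.4 -0.1] q [-0.54  0.39  0.06  2.04 -0.03  0.72  0.81] t 1.1
[-0.0818, -0.0705, 0.0141, 0.0, 0.0, 0.0]
[-0.0818, -0.0705, 0.2981, 0.0, 0.0, 0.0]
```

{"name": "play_rows", "arguments": {
  "deltas": [
    [-0.0818, -0.0705, 0.014, 0, 0, 0, 0],
    [-0.0818, -0.0705, 0.014, 0, 0, 0, 0],
    [-0.0818, -0.0705, 0.014, 0, 0, 0, 0],
    [-0.0818, -0.0705, 0.1, 0, 0, 0, 0],
    [-0.0818, -0.0705, 0.17, 0, 0, 0, 0],
    [-0.0818, -0.0705, 0.23, 0, 0, 0, 0],
    [-0.0818, -0.0705, 0.27, 0, 0, 0, 0],
    [-0.0818, -0.0705, 0.298, 0, 0, 0, 0],
    [-0.0818, -0.0705, 0.298, 0, 0, 0, 0],
    [-0.0818, -0.0705, 0.298, 0, 0, 0, 0]
  ]
}}

```text
clock: 2.1
position: [0.4749, 0.1314, 0.0187]
tool_rot: [3.141, -0.0, 2.843]
force: [0.2, 0.4, 0.6]
grip_width: 0.0854
finger_force: 0.0
```

{"name": "play_rows", "arguments": {
  "deltas": [
    [0, 0, 0, 0, 0, 0, 1],
    [0, 0, 0, 0, 0, 0, 1],
    [0, 0, 0, 0, 0, 0, 1],
    [0, 0, 0, 0, 0, 0, 1],
    [0, 0, 0, 0, 0, 0, 1],
    [0, 0, 0, 0, 0, 0, 1],
    [0, 0, 0, 0, 0, 0, 1],
    [0, 0, 0, 0, 0, 0, 1],
    [0, 0, 0, 0, 0, 0, 1],
    [0, 0, 0, 0, 0, 0, 1]
  ]
}}

```text
clock: 3.1
position: [0.4757, 0.1307, 0.0193]
tool_rot: [3.141, 0.001, 2.842]
force: [-3.5, 0.4, 12.9]
grip_width: 0.0532
finger_force: 34.2
```

```bash
python3 mv.py "(.476,.1285,.16,None)"  "(.630,-.1255,.16,None)"
```

```text
[0.4757 0.1307 0.0193] [1.7994e+02 5.0000e-02 1.6282e+02] w 0.0532 f [-3.5  0.4 12.9] q [-0.41  0.67  0.03  2.08 -0.06  0.39  0.94] t 3.1
[-0.0022, -0.0038, -0.2815, 0.0005, 0.0004, 0.0]
[-0.4464, -0.3981, -0.2815, 0.0005, 0.0004, 0.0]
```

{"name": "play_rows", "arguments": {
  "deltas": [
    [0, 0, -0.1, 0, 0, 0, 1],
    [0, 0, -0.2, 0, 0, 0, 1],
    [0, 0, -0.28, 0, 0, 0, 1],
    [-0.05, -0.05, -0.28, 0, 0, 0, 1],
    [-0.12, -0.11, -0.28, 0, 0, 0, 1],
    [-0.19, -0.17, -0.28, 0, 0, 0, 1],
    [-0.26, -0.23, -0.28, 0, 0, 0, 1],
    [-0.33, -0.295, -0.28, 0, 0, 0, 1],
    [-0.4, -0.355, -0.28, 0, 0, 0, 1],
    [-0.44, -0.39, -0.28, 0, 0, 0, 1]
  ]
}}

```text
clock: 4.1
position: [0.6288, -0.1248, 0.1586]
tool_rot: [-3.141, 0.001, 2.839]
force: [-0.1, 1.1, -1.4]
grip_width: 0.0528
finger_force: 38.4
```

{"name": "play_rows", "arguments": {
  "deltas": [
    [0, 0, 0, 0, 0, 0, 1],
    [0, 0, 0, 0, 0, 0, 1],
    [0, 0, 0, 0, 0, 0, 1]
  ]
}}

```text
clock: 4.4
position: [0.6276, -0.1198, 0.1584]
tool_rot: [3.141, -0.0, 2.843]
force: [-0.6, 0.4, -2.6]
grip_width: 0.0529
finger_force: 38.4
```

Run:
```python
from mv import *; from fit import *
ims={n:grab_frame(n) for n in C}
mv((.630,-.1255,.033,None),(.630,-.1255,.029,None))
s=observe()['position']; zb=s[2]-.0193
print(zb,fit(ims,'vase','blue',tuple(s[:2]),zb))
cv2.imwrite('pics/v1.png',np.hstack([cv2.resize(ims['scene'][100:300,180:380],None,fx=2,fy=2),cv2.resize(ims['top'][100:300,280:480],None,fx=2,fy=2)])[:,:,::-1])
```

```text
[ 0.6277 -0.1198  0.1586] [179.98  -0.   162.9 ] w 0.053 f [-0.1 -0.  -2.3] q [ 0.03  0.63  0.09  1.63 -0.07  0.89  1.43] t 4.5
[-0.0078, -0.0097, 0.2511, 0.0002, -0.0, -0.0]
[-0.0078, -0.0097, 0.2591, 0.0002, -0.0, -0.0]
0.1392508934312853 {'scene': ([0.63, -0.1199], 290, [540]), 'top': ([0.6278, -0.1158], 562, [34]), 'scene+top': ([0.6279, -0.1195], 853, [540, 34])}
```

View pics/v1.png

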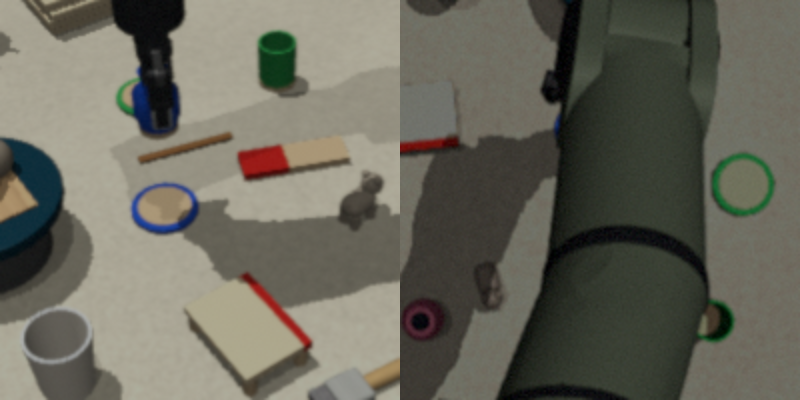

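The vase hangs upright in the gripper above the blue cookie (165,208 in this crop); the arm hides it from the top view. Now I lower it.

{"name": "play_rows", "arguments": {
  "deltas": [
    [-0.008, -0.0097, 0.08, 0, 0, 0, 1],
    [-0.008, -0.0097, 0.15, 0, 0, 0, 1],
    [-0.008, -0.0097, 0.2, 0, 0, 0, 1],
    [-0.008, -0.0097, 0.23, 0, 0, 0, 1],
    [-0.008, -0.0097, 0.245, 0, 0, 0, 1],
    [-0.008, -0.0097, 0.252, 0, 0, 0, 1],
    [-0.008, -0.0097, 0.254, 0, 0, 0, 1],
    [-0.008, -0.0097, 0.254, 0, 0, 0, 1]
  ]
}}

```text
clock: 5.3
position: [0.6308, -0.1268, 0.0322]
tool_rot: [3.141, 0.001, 2.842]
force: [-0.7, 0.6, -2.3]
grip_width: 0.0526
finger_force: 38.4
```

```bash
python3 mv.py "(.630,-.1255,.0275,None)"
```

```text
[ 0.6308 -0.1268  0.0322] [1.7999e+02 8.0000e-02 1.6282e+02] w 0.0526 f [-0.7  0.6 -2.3] q [ 0.06  0.8   0.07  1.68 -0.08  0.66  1.45] t 5.3
[0.0024, 0.002, 0.0095, 0.0001, 0.0007, 0.0]
```

{"name": "play_rows", "arguments": {
  "deltas": [
    [0.0015, 0.0015, 0.005, 0, 0, 0, 1],
    [0.0015, 0.0015, 0.009, 0, 0, 0, 1],
    [0.0015, 0.0015, 0.0105, 0, 0, 0, 1],
    [0.0015, 0.0015, 0.0105, 0, 0, 0, 1]
  ]
}}

```text
clock: 5.7
position: [0.6301, -0.1257, 0.0273]
tool_rot: [3.141, 0.001, 2.842]
force: [-6.5, 2.1, 19.7]
grip_width: 0.053
finger_force: 40.1
```

{"name": "play_rows", "arguments": {
  "deltas": [
    [0, 0, 0, 0, 0, 0, 0.25],
    [0, 0, 0, 0, 0, 0, 0.15],
    [0, 0, 0, 0, 0, 0, 0.15],
    [0, 0, 0, 0, 0, 0, 0.15],
    [0, 0, -0.03, 0, 0, 0, 0.15],
    [0, 0, -0.1, 0, 0, 0, 0.15],
    [0, 0, -0.2, 0, 0, 0, 0.1],
    [0, 0, -0.3, 0, 0, 0, 0],
    [0, 0, -0.3, 0, 0, 0, 0]
  ]
}}

```text
clock: 6.6
position: [0.6327, -0.1266, 0.184]
tool_rot: [3.14, 0.01, 2.841]
force: [0.5, -0.2, -0.6]
grip_width: 0.0857
finger_force: 0.0
```

```bash
python3 mv.py "(.3846,-.2835,.15,None)" "(.3846,-.2835,.013,None)"
```

```text
[ 0.6327 -0.1266  0.184 ] [179.9    0.58 162.79] w 0.0857 f [ 0.5 -0.2 -0.6] q [ 0.04  0.6   0.1   1.6  -0.07  0.93  1.43] t 6.6
[0.3818, -0.4467, 0.0634, 0.0008, 0.0048, 0.0]
[0.3846, -0.4471, 0.3374, 0.0008, 0.0048, 0.0]
```

{"name": "play_rows", "arguments": {
  "deltas": [
    [0.38, -0.446, 0.06, 0, 0, 0, 0],
    [0.38, -0.446, 0.06, 0, 0, 0, 0],
    [0.38, -0.446, 0.06, 0, 0, 0, 0],
    [0.38, -0.446, 0.06, 0, 0, 0, 0],
    [0.38, -0.446, 0.06, 0, 0, 0, 0],
    [0.38, -0.446, 0.06, 0, 0, 0, 0],
    [0.38, -0.446, 0.06, 0, 0, 0, 0],
    [0.38, -0.446, 0.06, 0, 0, 0, 0],
    [0.38, -0.446, 0.06, 0, 0, 0, 0],
    [0.38, -0.446, 0.06, 0, 0, 0, 0]
  ]
}}

```text
clock: 7.6
position: [0.3834, -0.2821, 0.1463]
tool_rot: [3.141, 0.001, 2.843]
force: [-0.2, -0.8, 0.1]
grip_width: 0.0854
finger_force: 0.0
```

Run:
```python
from mv import *; from fit import *
ims={n:grab_frame(n) for n in C}
mv((.3846,-.2835,.15,None),(.3846,-.2835,.013,None))
print(fit(ims,'vase','blue',(.63,-.126),.008))
```

```text
[ 0.3831 -0.2822  0.1461] [1.800e+02 1.000e-02 1.629e+02] w 0.0854 f [ 0.4  0.6 -0.3] q [ 0.43  0.42  0.1   2.07 -0.07  0.66  1.85] t 7.7
[-0.0036, -0.0016, -0.0078, 0.0, 0.0001, 0.0]
[-0.0035, -0.0016, 0.2662, 0.0, 0.0001, 0.0]
{'scene': ([0.6354, -0.1022], 350, [1065]), 'top': ([0.6206, -0.1292], 367, [799]), 'scene+top': ([0.6336, -0.1172], 731, [1065, 799])}
```

{"name": "play_rows", "arguments": {
  "deltas": [
    [-0.0035, -0.0016, 0.08, 0, 0, 0, 0],
    [-0.0035, -0.0016, 0.16, 0, 0, 0, 0],
    [-0.0035, -0.0016, 0.22, 0, 0, 0, 0],
    [-0.0035, -0.0016, 0.25, 0, 0, 0, 0],
    [-0.0035, -0.0016, 0.266, 0, 0, 0, 0],
    [-0.0035, -0.0016, 0.266, 0, 0, 0, 0],
    [-0.0035, -0.0016, 0.266, 0, 0, 0, 0.2],
    [-0.0035, -0.0016, 0.266, 0, 0, 0, 1],
    [-0.0035, -0.0016, 0.266, 0, 0, 0, 1],
    [-0.0035, -0.0016, 0.266, 0, 0, 0, 1]
  ]
}}

```text
clock: 8.7
position: [0.3844, -0.2843, 0.0142]
tool_rot: [-3.141, 0.002, 2.842]
force: [-2.0, 0.9, 13.4]
grip_width: 0.0532
finger_force: 34.2
```

{"name": "play_rows", "arguments": {
  "deltas": [
    [0, 0, 0, 0, 0, 0, 1],
    [0, 0, 0, 0, 0, 0, 1],
    [0, 0, 0, 0, 0, 0, 1],
    [0, 0, 0, 0, 0, 0, 1],
    [0, 0, 0, 0, 0, 0, 1],
    [0, 0, 0, 0, 0, 0, 1]
  ]
}}

```text
clock: 9.3
position: [0.3844, -0.2843, 0.0142]
tool_rot: [-3.141, 0.002, 2.842]
force: [-2.0, 1.3, 12.0]
grip_width: 0.0532
finger_force: 34.2
```

```bash
python3 mv.py "(.3846,-.2835,.12,None)" "(.5625,-.336,.12,None)"
```

```text
[ 0.3844 -0.2843  0.0142] [-1.7998e+02  1.0000e-01  1.6283e+02] w 0.0532 f [-2.   1.3 12. ] q [ 0.47  0.67  0.06  2.12 -0.1   0.35  1.88] t 9.3
[-0.0003, 0.0016, -0.2117, -0.0002, 0.0008, -0.0]
[-0.3712, 0.0063, -0.211, -0.0002, 0.0008, -0.0]
```

{"name": "play_rows", "arguments": {
  "deltas": [
    [0, 0, -0.07, 0, 0, 0, 1],
    [0, 0, -0.15, 0, 0, 0, 1],
    [0, 0.001, -0.21, 0, 0, 0, 1],
    [-0.07, 0.003, -0.21, 0, 0, 0, 1],
    [-0.15, 0.005, -0.21, 0, 0, 0, 1],
    [-0.23, 0.006, -0.21, 0, 0, 0, 1],
    [-0.31, 0.006, -0.21, 0, 0, 0, 1],
    [-0.371, 0.006, -0.21, 0, 0, 0, 1],
    [-0.371, 0.006, -0.21, 0, 0, 0, 1],
    [-0.371, 0.006, -0.21, 0, 0, 0, 1]
  ]
}}

```text
clock: 10.3
position: [0.5617, -0.3358, 0.1181]
tool_rot: [-3.142, -0.0, 2.842]
force: [-0.1, -0.2, -2.2]
grip_width: 0.053
finger_force: 37.9
```

```bash
python3 mv.py "(.5625,-.336,.0235,None)"
```

```text
[ 0.5617 -0.3358  0.1181] [-1.8000e+02 -2.0000e-02  1.6283e+02] w 0.053 f [-0.1 -0.2 -2.2] q [ 0.38  0.7   0.11  1.61 -0.09  0.84  1.8 ] t 10.3
[-0.0016, 0.0001, 0.1891, -0.0, -0.0002, 0.0]
```

{"name": "play_rows", "arguments": {
  "deltas": [
    [-0.0016, 0, 0.08, 0, 0, 0, 1],
    [-0.0016, 0, 0.14, 0, 0, 0, 1],
    [-0.0016, 0, 0.17, 0, 0, 0, 1],
    [-0.0016, 0, 0.183, 0, 0, 0, 1],
    [-0.0016, 0, 0.188, 0, 0, 0, 1],
    [-0.0016, 0, 0.191, 0, 0, 0, 1],
    [-0.0016, 0, 0.191, 0, 0, 0, 1]
  ]
}}

```text
clock: 11.0
position: [0.5631, -0.3364, 0.0236]
tool_rot: [-3.141, 0.001, 2.842]
force: [-0.1, -0.3, -2.2]
grip_width: 0.0534
finger_force: 37.9
```

{"name": "play_rows", "arguments": {
  "deltas": [
    [0.001, 0, 0.002, 0, 0, 0, 1],
    [0.001, 0, 0.004, 0, 0, 0, 1],
    [0.001, 0, 0.0045, 0, 0, 0, 1],
    [0.001, 0, 0.0045, 0, 0, 0, 1]
  ]
}}

```text
clock: 11.4
position: [0.5627, -0.3363, 0.0222]
tool_rot: [-3.141, 0.001, 2.842]
force: [-7.0, 4.8, 22.4]
grip_width: 0.0532
finger_force: 39.3
```

{"name": "play_rows", "arguments": {
  "deltas": [
    [0, 0, 0, 0, 0, 0, 0.25],
    [0, 0, 0, 0, 0, 0, 0.15],
    [0, 0, 0, 0, 0, 0, 0.1],
    [0, 0, 0, 0, 0, 0, 0.1],
    [0, 0, -0.03, 0, 0, 0, 0.1],
    [0, 0, -0.1, 0, 0, 0, 0.1],
    [0, 0, -0.2, 0, 0, 0, 0.1],
    [0, 0, -0.3, 0, 0, 0, 0],
    [0, 0, -0.3, 0, 0, 0, 0],
    [0, 0, -0.3, 0, 0, 0, 0]
  ]
}}

```text
clock: 12.4
position: [0.5627, -0.3363, 0.1726]
tool_rot: [-3.141, 0.003, 2.842]
force: [0.0, 0.2, -0.7]
grip_width: 0.0853
finger_force: 0.0
```

```bash
python3 mv.py "(.3764,.3117,.17,None)"
```

```text
[ 0.5627 -0.3363  0.1726] [-1.7998e+02  1.7000e-01  1.6282e+02] w 0.0853 f [ 0.   0.2 -0.7] q [ 0.37  0.63  0.12  1.58 -0.09  0.93  1.79] t 12.4
[0.7389, 1.1281, 0.0025, -0.0002, 0.0014, -0.0]
```

{"name": "play_rows", "arguments": {
  "deltas": [
    [0.655, 1.0, 0.002, 0, 0, 0, 0],
    [0.655, 1.0, 0.002, 0, 0, 0, 0],
    [0.655, 1.0, 0.002, 0, 0, 0, 0],
    [0.655, 1.0, 0.002, 0, 0, 0, 0],
    [0.655, 1.0, 0.002, 0, 0, 0, 0],
    [0.655, 1.0, 0.002, 0, 0, 0, 0],
    [0.655, 1.0, 0.002, 0, 0, 0, 0],
    [0.655, 1.0, 0.002, 0, 0, 0, 0],
    [0.655, 1.0, 0.002, 0, 0, 0, 0],
    [0.655, 1.0, 0.002, 0, 0, 0, 0]
  ]
}}

```text
clock: 13.4
position: [0.4226, 0.146, 0.1691]
tool_rot: [-3.141, -0.001, 2.842]
force: [2.0, 0.3, 0.6]
grip_width: 0.0856
finger_force: 0.0
```

```bash
python3 mv.py "(.3764,.3117,.15,None)"
```

```text
[0.4226 0.146  0.1691] [-1.7995e+02 -5.0000e-02  1.6282e+02] w 0.0856 f [2.  0.3 0.6] q [-0.5   0.34  0.05  2.11 -0.02  0.69  0.83] t 13.4
[0.1861, 0.2894, 0.038, -0.0004, -0.0004, 0.0]
```

{"name": "play_rows", "arguments": {
  "deltas": [
    [0.186, 0.289, 0.038, 0, 0, 0, 0],
    [0.186, 0.289, 0.038, 0, 0, 0, 0],
    [0.186, 0.289, 0.038, 0, 0, 0, 0],
    [0.186, 0.289, 0.038, 0, 0, 0, 0],
    [0.186, 0.289, 0.038, 0, 0, 0, 0],
    [0.186, 0.289, 0.038, 0, 0, 0, 0]
  ]
}}

```text
clock: 14.0
position: [0.3774, 0.3095, 0.1499]
tool_rot: [-3.14, -0.001, 2.843]
force: [0.1, -0.4, -0.6]
grip_width: 0.0853
finger_force: 0.0
```

Run:
```python
from mv import *
ims={n:grab_frame(n) for n in C}
mv((.3764,.3117,.001,None))
for n in C: cv2.imwrite(f'pics/{n}1.png',ims[n][:,:,::-1])
a=cv2.resize(ims['scene'][90:240,230:430],None,fx=2,fy=2); b=cv2.resize(ims['top'][130:280,330:480],None,fx=2,fy=2)
cv2.imwrite('pics/c1.png',np.hstack([a,b])[:,:,::-1])
```

```text
[0.3781 0.3087 0.1503] [-179.94   -0.    162.74] w 0.0855 f [ 0.9 -0.2  0.3] q [-0.82  0.42  0.01  2.03 -0.01  0.69  0.47] t 14.1
[0.005, 0.0049, 0.2985, -0.0005, -0.0, 0.0]
```

View pics/c1.png

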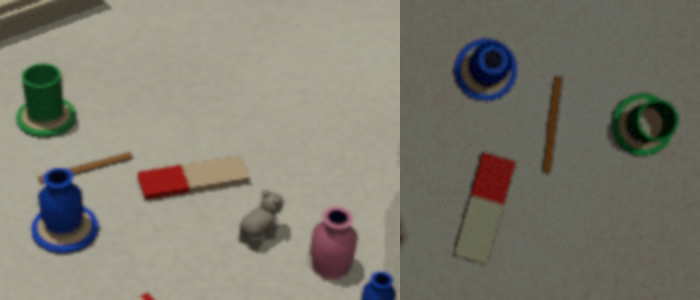

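Vase (at 62,205 of the left crop) and cup (43,97) stand upright on their own cookies; bear and tile are untouched. Pot next.

{"name": "play_rows", "arguments": {
  "deltas": [
    [0.005, 0.005, 0.08, 0, 0, 0, 0],
    [0.005, 0.005, 0.16, 0, 0, 0, 0],
    [0.005, 0.005, 0.23, 0, 0, 0, 0],
    [0.005, 0.005, 0.27, 0, 0, 0, 0],
    [0.005, 0.005, 0.29, 0, 0, 0, 0],
    [0.005, 0.005, 0.296, 0, 0, 0, 0],
    [0.005, 0.005, 0.296, 0, 0, 0, 0],
    [0.005, 0.005, 0.296, 0, 0, 0, 0]
  ]
}}

```text
clock: 14.9
position: [0.3768, 0.3134, 0.0035]
tool_rot: [3.14, 0.001, 2.841]
force: [0.2, 0.1, -0.1]
grip_width: 0.0856
finger_force: 0.0
```

{"name": "play_rows", "arguments": {
  "deltas": [
    [0, 0, 0, 0, 0, 0, 0.2],
    [0, 0, 0, 0, 0, 0, 1],
    [0, 0, 0, 0, 0, 0, 1],
    [0, 0, 0, 0, 0, 0, 1],
    [0, 0, 0, 0, 0, 0, 1],
    [0, 0, 0, 0, 0, 0, 1],
    [0, 0, 0, 0, 0, 0, 1],
    [0, 0, 0, 0, 0, 0, 1]
  ]
}}

```text
clock: 15.7
position: [0.3765, 0.3133, 0.0031]
tool_rot: [3.141, 0.0, 2.842]
force: [-0.6, -1.9, 11.3]
grip_width: 0.0574
finger_force: 34.9
```

```bash
python3 mv.py "(.3764,.3117,.12,None)" "(.580,.340,.12,None)"
```

```text
[0.3765 0.3133 0.0031] [1.7996e+02 3.0000e-02 1.6281e+02] w 0.0574 f [-0.6 -1.9 11.3] q [-0.82  0.7   0.    2.09 -0.    0.35  0.46] t 15.7
[-0.0009, -0.003, -0.2337, 0.0003, 0.0002, 0.0]
[-0.3732, 0.1714, -0.2334, 0.0003, 0.0002, 0.0]
```

{"name": "play_rows", "arguments": {
  "deltas": [
    [0, 0, -0.08, 0, 0, 0, 1],
    [0, 0, -0.16, 0, 0, 0, 1],
    [0, 0, -0.23, 0, 0, 0, 1],
    [-0.07, 0.03, -0.23, 0, 0, 0, 1],
    [-0.14, 0.062, -0.23, 0, 0, 0, 1],
    [-0.21, 0.096, -0.23, 0, 0, 0, 1],
    [-0.28, 0.128, -0.23, 0, 0, 0, 1],
    [-0.35, 0.16, -0.23, 0, 0, 0, 1],
    [-0.373, 0.171, -0.23, 0, 0, 0, 1],
    [-0.373, 0.171, -0.23, 0, 0, 0, 1]
  ]
}}

```text
clock: 16.7
position: [0.5811, 0.3391, 0.117]
tool_rot: [-3.141, 0.0, 2.84]
force: [-1.0, -0.2, -2.6]
grip_width: 0.0573
finger_force: 39.5
```

```bash
python3 mv.py "(.580,.340,.012,None)"
```

```text
[0.5811 0.3391 0.117 ] [-1.7998e+02  2.0000e-02  1.6273e+02] w 0.0573 f [-1.  -0.2 -2.6] q [-0.63  0.72  0.02  1.56 -0.01  0.86  0.66] t 16.7
[0.0026, 0.0011, 0.2099, -0.0001, 0.0002, -0.0]
```

{"name": "play_rows", "arguments": {
  "deltas": [
    [0.0025, 0.001, 0.08, 0, 0, 0, 1],
    [0.0025, 0.001, 0.15, 0, 0, 0, 1],
    [0.0025, 0.001, 0.19, 0, 0, 0, 1],
    [0.0025, 0.001, 0.203, 0, 0, 0, 1],
    [0.0025, 0.001, 0.21, 0, 0, 0, 1],
    [0.0025, 0.001, 0.213, 0, 0, 0, 1],
    [0.0025, 0.001, 0.213, 0, 0, 0, 1]
  ]
}}

```text
clock: 17.4
position: [0.579, 0.341, 0.0121]
tool_rot: [3.141, 0.001, 2.842]
force: [0.2, 0.2, -3.0]
grip_width: 0.0572
finger_force: 39.6
```

{"name": "play_rows", "arguments": {
  "deltas": [
    [0, 0, 0.002, 0, 0, 0, 1],
    [0, 0, 0.003, 0, 0, 0, 1],
    [0, 0, 0.004, 0, 0, 0, 1],
    [0, 0, 0.004, 0, 0, 0, 1]
  ]
}}

```text
clock: 17.8
position: [0.5791, 0.341, 0.0112]
tool_rot: [3.14, 0.001, 2.842]
force: [-7.2, -3.9, 23.2]
grip_width: 0.0577
finger_force: 41.9
```

{"name": "play_rows", "arguments": {
  "deltas": [
    [0, 0, 0, 0, 0, 0, 0.2],
    [0, 0, 0, 0, 0, 0, 0.1],
    [0, 0, 0, 0, 0, 0, 0.05],
    [0, 0, 0, 0, 0, 0, 0.05],
    [0, 0, -0.03, 0, 0, 0, 0.05],
    [0, 0, -0.1, 0, 0, 0, 0.05],
    [0, 0, -0.2, 0, 0, 0, 0.05],
    [0, 0, -0.28, 0, 0, 0, 0],
    [0, 0, -0.28, 0, 0, 0, 0],
    [0, 0, -0.28, 0, 0, 0, 0]
  ]
}}

```text
clock: 18.8
position: [0.579, 0.3408, 0.1509]
tool_rot: [3.14, 0.002, 2.842]
force: [-0.1, -0.3, -0.5]
grip_width: 0.0856
finger_force: 0.0
```

Run:
```python
from mv import *
# tile pose (.4465,-.1235,yaw -.263); grip 30 mm from the middle towards bare end
y=-.263; g=np.array([.4465,-.1235])-.03*np.array([np.cos(y),np.sin(y)]); print(g)
mv((*g,.14,np.degrees(y)+180))
```

```text
[ 0.41753157 -0.11570064]
[0.579  0.3408 0.1509] [1.7989e+02 9.0000e-02 1.6281e+02] w 0.0856 f [-0.1 -0.3 -0.5] q [-0.63  0.68  0.02  1.54 -0.01  0.92  0.66] t 18.8
[0.0388, -0.9677, 0.0199, 0.0009, 0.0007, -0.0176]
```

Run:
```python
from mv import *; from fit import hull
ims={n:cv2.imread(f"pics/{n}0.png")[:,:,::-1].copy() for n in C}
def redmask(n,near):
    h=cv2.cvtColor(ims[n],cv2.COLOR_RGB2HSV); h[:,:,0]=(h[:,:,0].astype(int)+20)%180
    return cv2.connectedComponents(cv2.inRange(h,(12,110,40),(30,255,255)))[1], near
def rb(n,near):
    l,_=redmask(n,near); lab=l[near[1],near[0]]; assert lab; return drawn(hull(l==lab))
def rect(p,x0,x1,y,zs):
    c,s=np.cos(p[2]),np.sin(p[2]); L=np.array([[x0,-y],[x0,y],[x1,-y],[x1,y]]); q=L@np.array([[c,s],[-s,c]])+p[:2]
    return [np.c_[q,np.full(4,z)] for z in zs]
def go(mk,w0,H,keys):
    f=lambda p:sum(abs(drawn(uvhull(n,mk(p)))-H[n]).sum() for n in keys)
    w=np.array(w0); r=minimize(f,w,method='Nelder-Mead',options=dict(initial_simplex=[w,w+[.005,0,0],w+[0,.005,0],w+[0,0,.06]],xatol=1e-5)); return r.x.round(4),r.fun.round(),[H[n].sum().round() for n in keys]
H={'top':rb('top',(376,219)),'scene':rb('scene',(312,181))}
for k in(['scene'],['top'],['scene','top']): print('tile',k,go(lambda p:rect(p,.01,.07,.0225,(0,.012)),[.4465,-.1235,-.263],H,k))
H={'top':rb('top',(285,174)),'scene':rb('scene',(318,254))}
def strip(k):
    return lambda p:rect(p[:3],-.0435,-.0425+k,.06,(.024,.036))
for k in(['scene'],['top'],['scene','top']):
  for d in (.003,.006): print('shelf',k,d,go(strip(d),[.638,.106,.12],H,k))
for n in C:
    im=ims[n].copy()
    for P in (rect((.638,.1065,.12),-.0425,.0425,.06,(.036,)),rect((.4465,-.1235,-.263),-.07,.07,.0225,(.012,))):
        cv2.polylines(im,[np.round(proj(n,P[0][[0,1,3,2]])*8).astype(np.int32)],True,(255,0,255),1,cv2.LINE_AA,3)
    a=im[160:300,260:400] if n=='scene' else im[130:270,250:390]
    ims[n+'c']=cv2.resize(a,None,fx=2.8,fy=2.8,interpolation=cv2.INTER_CUBIC)
cv2.imwrite('pics/ov.png',np.hstack([ims['scenec'],ims['topc']])[:,:,::-1])
```

```text
tile ['scene'] (array([ 0.4439, -0.1292, -0.242 ]), np.float64(43.0), [np.float64(375.0)])
tile ['top'] (array([ 0.4479, -0.1263, -0.2532]), np.float64(26.0), [np.float64(436.0)])
tile ['scene', 'top'] (array([ 0.4472, -0.1271, -0.2342]), np.float64(79.0), [np.float64(375.0), np.float64(436.0)])
shelf ['scene'] 0.003 (array([0.6407, 0.1082, 0.1029]), np.float64(47.0), [np.float64(304.0)])
shelf ['scene'] 0.006 (array([0.6393, 0.1051, 0.107 ]), np.float64(33.0), [np.float64(304.0)])
shelf ['top'] 0.003 (array([0.644 , 0.1071, 0.1454]), np.float64(98.0), [np.float64(297.0)])
shelf ['top'] 0.006 (array([0.6416, 0.1053, 0.104 ]), np.float64(53.0), [np.float64(297.0)])
shelf ['scene', 'top'] 0.003 (array([0.6408, 0.1085, 0.1083]), np.float64(194.0), [np.float64(304.0), np.float64(297.0)])
shelf ['scene', 'top'] 0.006 (array([0.6394, 0.1064, 0.1077]), np.float64(117.0), [np.float64(304.0), np.float64(297.0)])
```

View pics/ov.png

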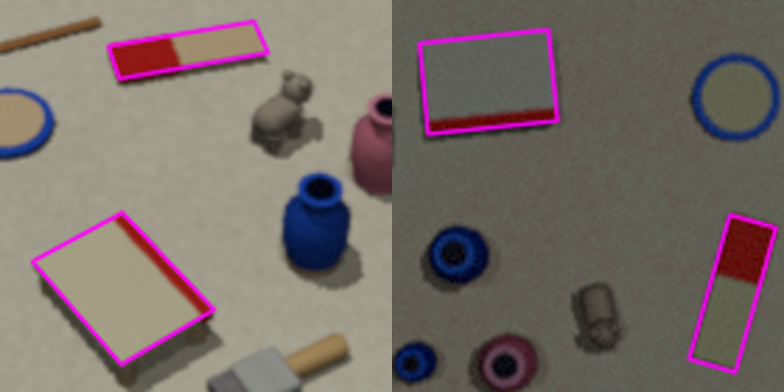

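The overlays match the tile and the shelf (left picture shelf corners 123,212 to 122,364; tile 109–268), so the poses are good.

{"name": "play_rows", "arguments": {
  "deltas": [
    [0.038, -0.97, 0.02, 0, 0, -0.0216, 0],
    [0.038, -0.97, 0.02, 0, 0, -0.0216, 0],
    [0.038, -0.97, 0.02, 0, 0, -0.0216, 0],
    [0.038, -0.97, 0.02, 0, 0, -0.0216, 0],
    [0.038, -0.97, 0.02, 0, 0, -0.0216, 0],
    [0.038, -0.97, 0.02, 0, 0, -0.0216, 0],
    [0.038, -0.97, 0.02, 0, 0, -0.0216, 0],
    [0.038, -0.97, 0.02, 0, 0, -0.0216, 0],
    [0.038, -0.97, 0.02, 0, 0, -0.0216, 0],
    [0.038, -0.97, 0.02, 0, 0, -0.0216, 0]
  ]
}}

```text
clock: 19.8
position: [0.4151, -0.1197, 0.1385]
tool_rot: [-3.141, -0.002, 2.885]
force: [1.4, 0.6, -0.2]
grip_width: 0.085
finger_force: 0.0
```

{"name": "play_rows", "arguments": {
  "deltas": [
    [0, 0, 0, 0, 0, 0, 0.2],
    [0, 0, 0, 0, 0, 0, 0.2],
    [0, 0, 0, 0, 0, 0, 0.2],
    [0, 0, 0, 0, 0, 0, 0.2]
  ]
}}

```text
clock: 20.2
position: [0.4174, -0.1161, 0.1388]
tool_rot: [3.141, -0.0, 2.889]
force: [0.4, 0.9, 0.9]
grip_width: 0.0678
finger_force: 0.0
```

```bash
python3 mv.py "(.418,-.1174,.03,165.4)"  "(.418,-.1174,.003,165.4)"
```

```text
[ 0.4174 -0.1161  0.1388] [ 1.7999e+02 -2.0000e-02  1.6552e+02] w 0.0678 f [0.4 0.9 0.9] q [ 0.12  0.37  0.02  2.17 -0.01  0.6   1.47] t 20.2
[-0.0018, -0.0022, 0.2176, 0.0001, -0.0002, 0.001]
[-0.0018, -0.0022, 0.2716, 0.0001, -0.0002, 0.001]
```

{"name": "play_rows", "arguments": {
  "deltas": [
    [-0.0018, -0.0022, 0.08, 0, 0, 0, 0.2],
    [-0.0018, -0.0022, 0.15, 0, 0, 0, 0.2],
    [-0.0018, -0.0022, 0.21, 0, 0, 0, 0.2],
    [-0.0018, -0.0022, 0.25, 0, 0, 0, 0.2],
    [-0.0018, -0.0022, 0.265, 0, 0, 0, 0.2],
    [-0.0018, -0.0022, 0.271, 0, 0, 0, 0.2],
    [-0.0018, -0.0022, 0.271, 0, 0, 0, 0.2],
    [-0.0018, -0.0022, 0.271, 0, 0, 0, 0.2]
  ]
}}

```text
clock: 21.0
position: [0.4184, -0.1184, 0.0043]
tool_rot: [3.141, 0.001, 2.887]
force: [0.4, 0.4, 0.5]
grip_width: 0.0685
finger_force: 0.0
```

{"name": "play_rows", "arguments": {
  "deltas": [
    [0, 0, 0, 0, 0, 0, 1],
    [0, 0, 0, 0, 0, 0, 1],
    [0, 0, 0, 0, 0, 0, 1],
    [0, 0, 0, 0, 0, 0, 1],
    [0, 0, 0, 0, 0, 0, 1],
    [0, 0, 0, 0, 0, 0, 1],
    [0, 0, 0, 0, 0, 0, 1]
  ]
}}

```text
clock: 21.7
position: [0.4182, -0.1185, 0.0043]
tool_rot: [3.141, 0.001, 2.887]
force: [-2.1, 0.8, 15.7]
grip_width: 0.044
finger_force: 33.4
```

Run:
```python
from mv import *
b=np.array([.639,.106]); u=np.array([np.cos(.11),np.sin(.11)])
pre=b-u*.160; fin=b-u*.070; print(pre,fin)
x,y,_=observe()['position']
mv((x,y,.11,None),(*pre,.11,186.3))
```

```text
[0.47996702 0.08843547] [0.56942307 0.09831552]
[ 0.4182 -0.1185  0.0043] [1.7999e+02 7.0000e-02 1.6540e+02] w 0.044 f [-2.1  0.8 15.7] q [ 0.14  0.66  0.01  2.23 -0.01  0.25  1.47] t 21.7
[-0.0003, 0.0, -0.2115, 0.0001, 0.0006, 0.0]
[-0.0155, 0.4317, -0.2114, -0.0, 0.0006, -0.1741]
```

{"name": "play_rows", "arguments": {
  "deltas": [
    [0, 0, 0, 0, 0, 0, 1],
    [0, 0, 0, 0, 0, 0, 1],
    [0, 0, -0.05, 0, 0, 0, 1],
    [0, 0, -0.13, 0, 0, 0, 1],
    [0, 0, -0.21, 0, 0, 0, 1],
    [0, 0.08, -0.21, 0, 0, -0.035, 1],
    [-0.004, 0.17, -0.21, 0, 0, -0.07, 1],
    [-0.008, 0.26, -0.21, 0, 0, -0.105, 1],
    [-0.012, 0.35, -0.21, 0, 0, -0.14, 1],
    [-0.0155, 0.432, -0.21, 0, 0, -0.174, 1]
  ],
  "newtons": 60
}}

```text
clock: 22.7
position: [0.4799, 0.0908, 0.1089]
tool_rot: [3.141, 0.001, -3.028]
force: [0.3, -1.1, -2.1]
grip_width: 0.0428
finger_force: 63.1
```

{"name": "play_rows", "arguments": {
  "deltas": [
    [0, 0, 0, 0, 0, 0, 1],
    [0, 0, 0, 0, 0, 0, 1],
    [0, 0, 0, 0, 0, 0, 1],
    [0, 0, 0, 0, 0, 0, 1]
  ]
}}

```text
clock: 23.1
position: [0.4795, 0.0875, 0.1086]
tool_rot: [-3.141, -0.0, -3.034]
force: [0.7, 0.3, -2.1]
grip_width: 0.0426
finger_force: 63.1
```

Run:
```python
from mv import *
mv((.480,.0884,.0065,186.3))
ims={n:grab_frame(n) for n in C}
a=cv2.resize(ims['scene'][160:310,250:400],None,fx=2.6,fy=2.6); b=cv2.resize(ims['top'][130:280,230:380],None,fx=2.6,fy=2.6)
cv2.imwrite('pics/t1.png',np.hstack([a,b])[:,:,::-1])
```

```text
[0.4795 0.0875 0.1086] [-1.7998e+02 -1.0000e-02 -1.7381e+02] w 0.0426 f [ 0.7  0.3 -2.1] q [-0.25  0.49 -0.07  2.06  0.06  0.59  1.32] t 23.1
[-0.0012, 0.0018, 0.2042, -0.0002, -0.0001, -0.001]
```

View pics/t1.png

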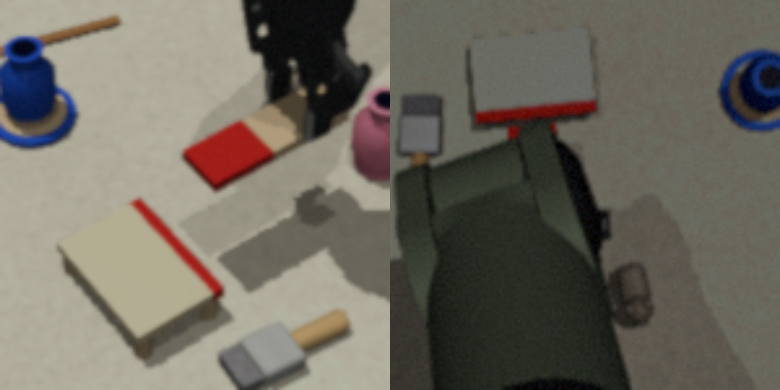

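The tile hangs level with its red end towards the shelf front (red at 228,153 left crop). I lower it to about 4 mm above the table, then slide in.

{"name": "play_rows", "arguments": {
  "deltas": [
    [-0.001, 0.002, 0.06, 0, 0, 0, 1],
    [-0.001, 0.002, 0.12, 0, 0, 0, 1],
    [-0.001, 0.002, 0.165, 0, 0, 0, 1],
    [-0.001, 0.002, 0.19, 0, 0, 0, 1],
    [-0.001, 0.002, 0.2, 0, 0, 0, 1],
    [-0.001, 0.002, 0.2, 0, 0, 0, 1],
    [-0.001, 0.002, 0.2, 0, 0, 0, 1]
  ]
}}

```text
clock: 23.9
position: [0.4806, 0.0897, 0.0093]
tool_rot: [3.141, 0.001, -3.032]
force: [-0.2, -0.3, -2.0]
grip_width: 0.0429
finger_force: 63.0
```

Run:
```python
from mv import *
from fit import hull
mv((.480,.0884,.008,186.3),(.5694,.0983,.008,186.3))
im=grab_frame('scene'); h=cv2.cvtColor(im,cv2.COLOR_RGB2HSV); h[:,:,0]=(h[:,:,0].astype(int)+20)%180
cv2.imwrite('pics/t2.png',cv2.resize(im[170:310,250:400],None,fx=4,fy=4,interpolation=cv2.INTER_CUBIC)[:,:,::-1])
```

```text
[0.4806 0.0897 0.0093] [ 1.7999e+02  6.0000e-02 -1.7372e+02] w 0.0429 f [-0.2 -0.3 -2. ] q [-0.27  0.68 -0.05  2.09  0.09  0.37  1.29] t 23.9
[0.0015, -0.0024, 0.0026, 0.0001, 0.0005, -0.0002]
[-0.1784, -0.0023, 0.0028, 0.0001, 0.0005, -0.0002]
```

View pics/t2.png

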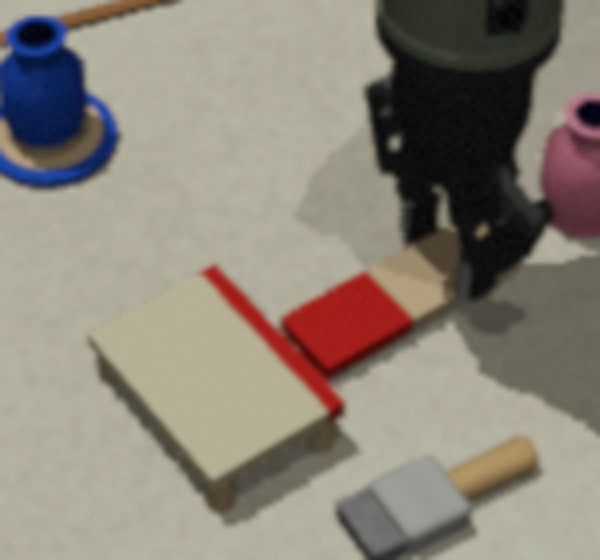

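The red end points squarely at the middle of the red-edged front (tile end at 305,345; front edge 210,270 to 338,408). Sliding in.

{"name": "play_rows", "arguments": {
  "deltas": [
    [-0.015, -0.001, 0, 0, 0, 0, 1],
    [-0.035, -0.002, 0, 0, 0, 0, 1],
    [-0.055, -0.002, 0, 0, 0, 0, 1],
    [-0.075, -0.002, 0, 0, 0, 0, 1],
    [-0.095, -0.002, 0, 0, 0, 0, 1],
    [-0.115, -0.002, 0, 0, 0, 0, 1],
    [-0.135, -0.002, 0, 0, 0, 0, 1],
    [-0.155, -0.002, 0, 0, 0, 0, 1],
    [-0.17, -0.002, 0, 0, 0, 0, 1],
    [-0.178, -0.002, 0, 0, 0, 0, 1]
  ]
}}

```text
clock: 24.95
position: [0.5694, 0.0985, 0.0084]
tool_rot: [3.142, 0.0, -3.032]
force: [-1.1, 0.1, -0.9]
grip_width: 0.0426
finger_force: 63.1
```

{"name": "play_rows", "arguments": {
  "deltas": [
    [0, 0, 0.003, 0, 0, 0, 1],
    [0, 0, 0.006, 0, 0, 0, 1],
    [0, 0, 0.009, 0, 0, 0, 1],
    [0, 0, 0.009, 0, 0, 0, 1],
    [0, 0, 0.009, 0, 0, 0, 1]
  ]
}}

```text
clock: 25.45
position: [0.5683, 0.0984, 0.0046]
tool_rot: [-3.141, -0.0, -3.032]
force: [-5.3, -1.3, 15.0]
grip_width: 0.0426
finger_force: 64.9
```

```bash
python3 mv.py "(.5694,.0983,.0045,186.3)"
```

```text
[0.5683 0.0984 0.0046] [-1.7999e+02 -1.0000e-02 -1.7371e+02] w 0.0426 f [-5.3 -1.3 15. ] q [-0.23  0.77 -0.06  1.86  0.09  0.51  1.33] t 25.45
[-0.0022, -0.0004, 0.0001, -0.0001, -0.0001, -0.0001]
```

{"name": "play_rows", "arguments": {
  "deltas": [
    [0, 0, 0, 0, 0, 0, 0.35],
    [0, 0, 0, 0, 0, 0, 0.25],
    [0, 0, 0, 0, 0, 0, 0.25],
    [0, 0, 0, 0, 0, 0, 0.25],
    [0, 0, 0, 0, 0, 0, 0.25],
    [0, 0, -0.05, 0, 0, 0, 0.25],
    [0, 0, -0.13, 0, 0, 0, 0.25],
    [0, 0, -0.22, 0, 0, 0, 0.25],
    [0, 0, -0.3, 0, 0, 0, 0.25],
    [0, 0, -0.38, 0, 0, 0, 0.25]
  ]
}}

```text
clock: 26.45
position: [0.5684, 0.0984, 0.1958]
tool_rot: [3.142, 0.0, -3.032]
force: [0.6, -0.7, -0.9]
grip_width: 0.064
finger_force: 0.0
```

```bash
python3 mv.py "(.30,.45,.25,None)"
```

```text
[0.5684 0.0984 0.1958] [ 1.8000e+02  2.0000e-02 -1.7371e+02] w 0.064 f [ 0.6 -0.7 -0.9] q [-0.22  0.49 -0.08  1.76  0.05  0.89  1.36] t 26.45
[0.4565, 0.7579, -0.1084, 0.0, 0.0001, 0.0]
```

{"name": "play_rows", "arguments": {
  "deltas": [
    [0.4565, 0.758, -0.108, 0, 0, 0, 0.25],
    [0.4565, 0.758, -0.108, 0, 0, 0, 0.25],
    [0.4565, 0.758, -0.108, 0, 0, 0, 0.25],
    [0.4565, 0.758, -0.108, 0, 0, 0, 0.25],
    [0.4565, 0.758, -0.108, 0, 0, 0, 0.25],
    [0.4565, 0.758, -0.108, 0, 0, 0, 0.25],
    [0.4565, 0.758, -0.108, 0, 0, 0, 0.25],
    [0.4565, 0.758, -0.108, 0, 0, 0, 0.25],
    [0.4565, 0.758, -0.108, 0, 0, 0, 0.25],
    [0.4565, 0.758, -0.108, 0, 0, 0, 0.25]
  ]
}}

```text
clock: 27.45
position: [0.2955, 0.4549, 0.2486]
tool_rot: [3.139, -0.001, -3.024]
force: [1.0, -0.5, 0.6]
grip_width: 0.064
finger_force: 0.0
```

Run:
```python
from mv import *; from fit import K
ims={n:grab_frame(n) for n in C}
for n in C:
    cv2.imwrite(f'pics/{n}2.png',ims[n][:,:,::-1]); im=cv2.resize(ims[n],None,fx=3,fy=3,interpolation=cv2.INTER_CUBIC)
    for nm,k in zip(('vase','cup','pot'),('blue','green','yellow')):
        p=K[k]
        for c in ([circ(*p,.008,.042)],[circ(*p,.008+z,q) for z,q in PROF[nm]]):
            cv2.polylines(im,[np.round((uvhull(n,c)+.5)*3*8).astype(np.int32)],True,(255,0,255),1,cv2.LINE_AA,3)
    ims[n]=im
T=[]
for n in C:
    row=[]
    for k in K:
        u,v=(proj(n,[[*K[k],.04]])[0]*3).astype(int); row.append(cv2.copyMakeBorder(ims[n],150,150,150,150,cv2.BORDER_CONSTANT)[v+25:v+275,u+25:u+275])
    u,v=(proj(n,[[.60,.10,.02]])[0]*3).astype(int)
    T.append(np.hstack([cv2.convertScaleAbs(r,alpha=1.4) for r in row]))
cv2.imwrite('pics/fin.png',np.vstack(T)[:,:,::-1])
b=cv2.imread('pics/scene2.png')[170:300,250:400]; t=cv2.imread('pics/top2.png')[130:260,230:380]
cv2.imwrite('pics/fin2.png',cv2.convertScaleAbs(cv2.resize(np.hstack([b,t]),None,fx=2.65,fy=2.65,interpolation=cv2.INTER_CUBIC),alpha=1.3))
```

```text
(no output)
```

View pics/fin.png

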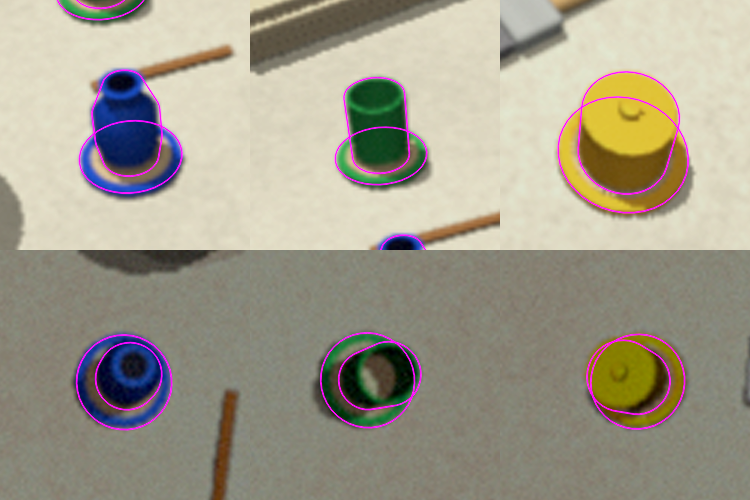

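View pics/fin2.png

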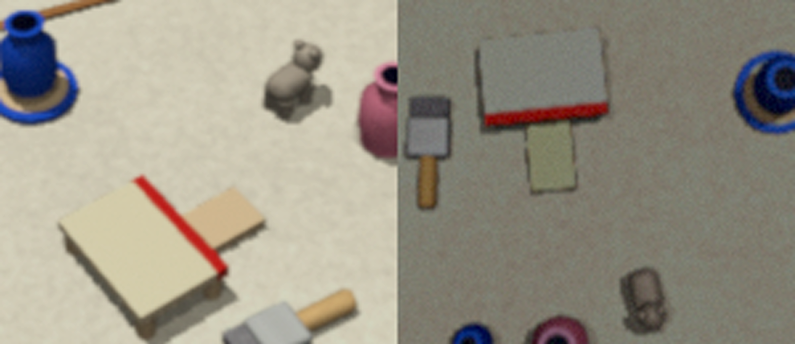

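All three pots match their centred outlines to within a few mm in both views. The tile's bare end alone sticks out at the middle of the shelf front (from 205,210 left, 552,155 right). The bear has not moved.

```bash
python3 -c "
from workcell import *
print(job_done())"
```

```text
the job is handed in; nothing more can be done
None
```

I handed the job in at about 27.6 s. The last pictures show the vase, cup and pot upright and centred to within about 3 mm on their cookies, the tile under the shelf with only its bare end out at the front, and the bear where it stood.

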